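# Square the grey card and hold the spring clip open over it

## Task

Turn the knob of the card holder until its pointer stands on the long zero mark. Then squeeze the spring clip open, lift it off its block, and bring it jaws down over the middle of the card's top edge, square to the card, so that the card's edge is well inside the wide-open jaws with free room on both sides. Finish holding it there, squeezed open by the gripper; do not touch the card with anything, and leave the other things on the shelf where they are.

Things in the scene. Friction and masses are not known exactly. Their poses are not given: they have to be found in the camera images.
- holder: Card holder: fixed round black base, 128 mm across, 20 mm high, with a dial on top (a mark each 10 degrees, one long thick zero mark on its -x side). Origin under the middle, on the knob's axis. A turning head carries a knob in the middle, a pointer, and an arm with a card.
- swivel (a joint): Turning head of the holder, rad: 0 when its pointer is on the long zero mark, positive when turned counter-clockwise seen from above. Starts at +0.5 to +1.2, so turn it clockwise to reach 0; it travels on past 0 to -0.8 (zero is no stop). About 0.06 N m of friction; stays where it is left.
- knob_grip (a point): Grip centre of the bezel knob, on the holder's vertical axis, 52 mm above the shelf: a black upright bar 46 mm long, 14 mm thick, top 66 mm and foot 28 mm above the shelf. The frame turns with the head: x along the bar towards the card, y across the bar (pinch it across y), z up. Pointer on the -x side, card on the +x side, 105 mm from the axis.
- card_top (a point): Middle of the top edge of the stiff grey plastic card upright in the head's arm, 125 mm above the shelf; 3 mm thick (x, pointing away from the knob), 80 mm wide (y, along the edge), z up. Its foot (22 mm deep, 90 mm wide) ends 39 mm above the shelf. It swings round the knob's axis with the head, so it stands elsewhere once the pointer is at zero.
- park: Fixed black block, 60 x 56 x 10 mm, with an upright aluminium fin (36 mm along x, 3 mm thick, top 34 mm above the shelf) on which the clip is parked. Origin under the middle.
- clip_mid (a point): Middle of the hinge pin of the loose steel spring clip (about 45 g, 24 mm wide, 30 mm over the pin). It starts upright on the block, tails up, jaws down and shut on the fin, pin 60 mm above the shelf. Frame as parked: x along the pin, y across the tails (the direction to squeeze), z up; it belongs to the +y lever and leans with it when squeezed.
- clip_grip (a point): Point midway between the clip's two flat tails, 33 mm above the pin as parked: the place to squeeze (along y). The tails are 24 mm wide, there about 41 mm apart over their outer faces when shut; their tops, 48 mm above the pin, 50 mm. Squeezed home they stop parallel, 22 mm over the outer faces. Takes 4 N to start, 10 N to reach the stop.
- clip_jaw (a joint): Opening angle between the two levers of the clip, rad: about 0 when shut on the fin, 0.60 at the stop, when the jaw tips gape about 32 mm. Squeezing the tails opens it; the spring shuts it.
- tip_a (a point): Inner edge of the tip of the +y jaw, middle of its width, 50 mm from the pin (about 47 mm below the pin when gaping and upright, 16 mm to the side).
- tip_b (a point): Inner edge of the tip of the other (-y) jaw, likewise.
- rings: Bystander: three aluminium rings nested in steps, 72 mm across, 21 mm high, origin under the middle.
- hood: Bystander: grey lens hood, open flaring tube, 70 mm across, 40 mm high, origin under the middle.
- tin: Bystander: round steel filter tin on its side on two lugs, 54 mm across, 22 mm deep, 56 mm high, origin under the middle.
- lens_cap: Bystander: flat black disc, 52 mm across, 8 mm high, origin under the middle.
- brush: Bystander: small brush lying down, 130 mm long, origin near its middle on the shelf.
- fluid: Bystander: small white bottle with black cap, 34 mm across, 75 mm high, origin under the middle.
Mind the look-alikes: they are no part of the job. What is shaped like the part that bears clip_mid but purple is not meant. Leave any pink look-alike of the holder alone.

How it is judged (in metres and radians):
On the way, in this order (a step that is already met when the one before it is completed fails the run):
1. the pointer stands on the zero mark while the clip is still shut on its block (value of joint swivel between -0.07 and 0.07 rad and distance of clip_mid from where it was at the start of the episode below 0.01 m and value of joint clip_jaw below 0.1 rad), for 0.2 s.
2. the clip is squeezed open and lifted clear of its block (distance between tip_a and tip_b above 0.022 m and height (world z) of clip_mid above 0.1 m), for 0.2 s.
At the end, for the whole second after the job is handed in: Pointer within 0.07 rad of zero; clip held still by the fingers, tips 22 mm or more apart, one each side of the card (6 mm or more from its mid-plane), 5-40 mm below its edge, within 22 mm of its middle and 0.3 rad of square, nothing touching the card; bystanders within 20 mm of their places (value of joint swivel between -0.07 and 0.07 rad and distance between tip_a and tip_b above 0.022 m and ((x of tip_a in the frame of card_top above 0.006 m and x of tip_b in the frame of card_top below -0.006 m) or (x of tip_b in the frame of card_top above 0.006 m and x of tip_a in the frame of card_top below -0.006 m)) and z of tip_a in the frame of card_top between -0.04 and -0.005 m and y of tip_a in the frame of card_top between -0.022 and 0.022 m and z of tip_b in the frame of card_top between -0.04 and -0.005 m and y of tip_b in the frame of card_top between -0.022 and 0.022 m and angle between the x axis of clip_mid and the y axis of card_top, either way round below 0.3 rad and height (world z) of clip_mid above 0.13 m and contact force between the fingers and clip above 3 N and contact force between clip and holder below 0.3 N and contact force between swivel_c0 and anything else below 0.3 N and linear speed of clip below 0.03 m/s and distance of each of rings, hood, tin, lens_cap, brush, fluid from where it was at the start of the episode below 0.02 m); the arm keeps its last pose, push and grip.
It fails at once if the card is touched (more than 1 N) (contact force between swivel_c0 and anything else above 1 N).
It fails at once if a bystander is shifted by 20 mm or more (distance of any of rings, hood, tin, lens_cap, brush, fluid from where it was at the start of the episode above 0.02 m).
It also fails if it takes over 48 s, if anything falls off the work surface, if the arm or the gripper's body presses on something with over 40 N, if the wrist force passes 120 N, or if a joint passes its speed limit or range.

## Robot

A 6-joint arm with a two-finger parallel gripper is mounted at the origin on the work surface. World frame = base frame: x ahead of the robot, y to its left, z up, the work surface at z = 0. Lengths are in mm, angles in rad, forces in N, time in s.
With the tool pointing down it reaches from about 300 to 850 mm from the base axis. Payload 4.2 kg.
Tool frame: the origin (TCP) lies on the mounting face of the last link; the fingertips stand 191 mm ahead of it and the grasp point (between the pads) lies 172 mm ahead of it (tcp_to_tips is the distance from the TCP to the fingertips, in mm); z points along the fingers, y is the direction in which the jaws open and shut (so a half turn about z gives the same grasp; the last joint's range is limited). The gripper opens to 91 mm and grips with 3 to 60 N. Pads are 32 mm wide; open, the fingers measure 118 mm over their backs; the gripper's body (76 mm by 178 mm) begins 60 mm behind the grasp point.
Start: joints at [-1.139, 0.32, 1.565, -0, 1.257, -0.02], TCP at [251.035, -517.305, 404.776] pointing down, gripper open.
Joint ranges: [-3.11, 3.11], [-0.84, 2.01], [0.21, 2.61], [-1.34, 4.49], [0.05, 2.63], [-2.56, 2.56]. Speed limits (rad/s): [2.57, 2.57, 3.14, 3.14, 3.14, 3.14].

## Interface

Orientations are given as a unit quaternion [x, y, z, w].
In Python, from plant import sense, get_image, camera_info, hand_in, tcp_to_tips gives the robot as it stands.
- The arm moves only by the tool carry_out, never from a script. Its argument "deltas" is one flat list of numbers, 7 for each row, row after row: the shift along the tool's x, y, z in mm, then the turn, a rotation vector about the tool's x, y, z in degrees, then the opening, from 0 (shut) to 1 (fully open). In form: [dx, dy, dz, rx, ry, rz, fingers, dx, dy, dz, rx, ry, rz, fingers, ...]. A call has 1 to 12 rows; each row shifts and turns the commanded pose from where the row before left it, along the tool's axes as they then stand; what a row does not reach is not made up. A row lasts 1/8 s, in which the tool goes at most 62.5 mm and 10.7 degrees, less where a joint would pass 70% of its speed; a pose out of reach is approached as far as the arm can. A call is refused whole if a number of a shift passes 62.5 or a number of a turn 10.7, either way. A call with a gripper value outside its range is refused whole. The fingers move at their own pace and stop on an object; the grip force is fixed at half the most. Time passes only in rows, so rows that do not move let the fingers close. It gives the time, the measured TCP pose, the force and the opening at its end, in the units of the state.
- sense(): the state, without advancing time (a new reading comes with each control period).
- get_image(name): name is "side" or "top"; returns the picture (384x512x3 uint8, blue, green, red); there is no depth.
- camera_info(name): a dict with "K" (3x3 intrinsics, pixels), "pose" (4x4, takes a point from camera to world coordinates). Camera axes: x right, y up, looking along -z (the intrinsics and any distortion apply to the point x, -y, -z); pixel columns grow to the right and rows downward; lengths in mm; the calibration is good to about 2 mm. A picture is of the moment at which its call begins. camera_info takes no time and is no camera call.
- hand_in(): hands the job in, once; it reports no verdict.
The state is a dict: "time_s": time; "joints": joint angles; "qd": joint speeds; "tau": joint torques, N m; "ee_pos": TCP position; "tcp_rot": TCP orientation; "ft_force": force on the tool from outside, world axes, zero at the start; "wrist_torque": the same for the moment, N m; "width": finger opening in mm.
Only numpy, scipy, OpenCV 4.12 (cv2) and the standard library are available. Lean on these libraries where they do the work, as an engineer would, in place of code of your own. Each camera call takes 0.05 s, during which the arm holds its last target.

## Working session

There is one attempt and no reset: what is moved stays moved. The work goes in short steps, Python scripts to look and compute and a tool call to move; the robot and the scene stay as the last step left them, time stands still between calls to the robot, and variables do not carry over. Pictures are saved under pics/ and viewed, and the job is handed in when it is done.

Besides the shell and the picture viewer there is one more tool, called after "Emit:" as name(argument=value, ...), one argument or row to a line, values as JSON. carry_out: Moves the arm, as the interface text tells. Its arguments: {"type":"object","properties":{"deltas":{"type":"array","items":{"type":"number"}}},"required":["deltas"]}

```bash
mkdir -p pics; ls; python3 - <<'E'
from plant import *
import cv2,json
for n in("side","top"):
    cv2.imwrite(f"pics/{n}0.png",get_image(n)); c=camera_info(n); print(n,c)
print(sense(),tcp_to_tips)
E
```

```text
pics
side {'K': array([[408.99587018,   0.        , 260.2663693 ],
       [  0.        , 408.99587018, 188.94412603],
       [  0.        ,   0.        ,   1.        ]]), 'pose': array([[-9.66418386e-01,  1.75515425e-01, -1.87696136e-01,
         2.84993254e+02],
       [-2.56486451e-01, -6.13861051e-01,  7.46585099e-01,
         7.45013454e+02],
       [ 1.58178532e-02,  7.69655082e-01,  6.38263935e-01,
         7.14729927e+02],
       [ 0.00000000e+00,  0.00000000e+00,  0.00000000e+00,
         1.00000000e+00]])}
top {'K': array([[475.96467618,   0.        , 260.78653565],
       [  0.        , 475.96467618, 191.44260963],
       [  0.        ,   0.        ,   1.        ]]), 'pose': array([[ 1.73199111e-02,  9.82477497e-01, -1.85574750e-01,
         2.27460276e+02],
       [-9.99849934e-01,  1.69522413e-02, -3.56792246e-03,
        -1.36031820e+01],
       [-3.59495581e-04,  1.85608698e-01,  9.82623673e-01,
         1.29068704e+03],
       [ 0.00000000e+00,  0.00000000e+00,  0.00000000e+00,
         1.00000000e+00]])}
{'time_s': 0.1, 'joints': array([-1.13903335e+00,  3.20224948e-01,  1.56557018e+00, -7.06074759e-06,
        1.25742126e+00, -1.99995504e-02]), 'qd': array([-4.31137110e-05, -1.39693664e-03, -3.01224036e-03, -9.10267715e-04,
        5.05910430e-04, -1.15468787e-03]), 'tau': array([ 1.10839886e-03, -4.13332093e+01, -2.32509416e+01,  7.28879892e-02,
        4.21626563e-02, -6.48973355e-05]), 'ee_pos': array([ 250.95108367, -517.17150726,  404.0007481 ]), 'tcp_rot': array([ 9.74596547e-01,  2.23966316e-01, -1.69257517e-04, -7.94037902e-04]), 'ft_force': array([-0.10823181,  1.18891098, -0.01764111]), 'wrist_torque': array([-0.03370794,  0.01137775,  0.02528405]), 'width': 91.15806364492533} 190.8
```

View pics/side0.png

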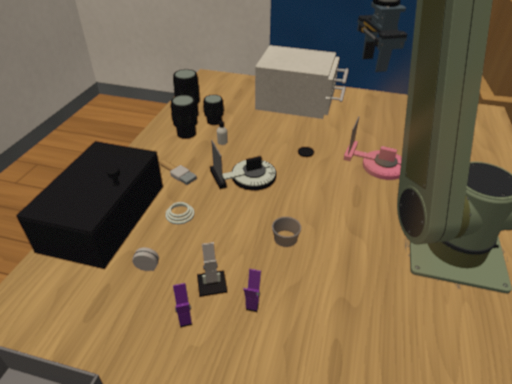

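View pics/top0.png

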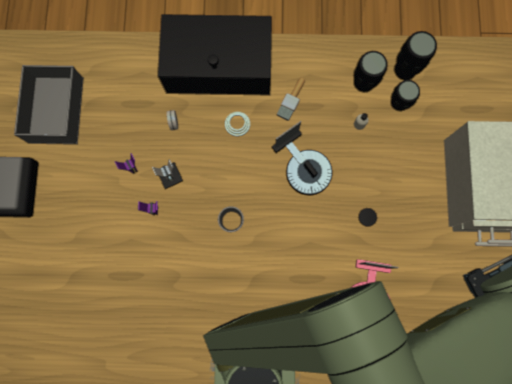

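The scene has one black and white holder at top (309,172) and a pink look-alike at (372,275). The steel clip on the black block is at top (168,175), and the two purple ones are at (126,165) and (148,208). The steel clip and the black holder fit the description; I'll enlarge both to confirm.

```bash
python3 - <<'E'
import cv2,numpy as np
t=cv2.imread("pics/top0.png"); s=cv2.imread("pics/side0.png")
a=cv2.resize(t[112:212,255:355],(400,400),interpolation=cv2.INTER_CUBIC)
b=cv2.resize(t[145:195,140:190],(400,400),interpolation=cv2.INTER_CUBIC)
cv2.imwrite("pics/c1.png",np.hstack([a,b]))
a=cv2.resize(s[130:200,200:290],(450,350),interpolation=cv2.INTER_CUBIC)
b=cv2.resize(s[235:305,180:250],(350,350),interpolation=cv2.INTER_CUBIC)
cv2.imwrite("pics/c2.png",np.hstack([a,b]))
E
```

```text
(no output)
```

View pics/c1.png

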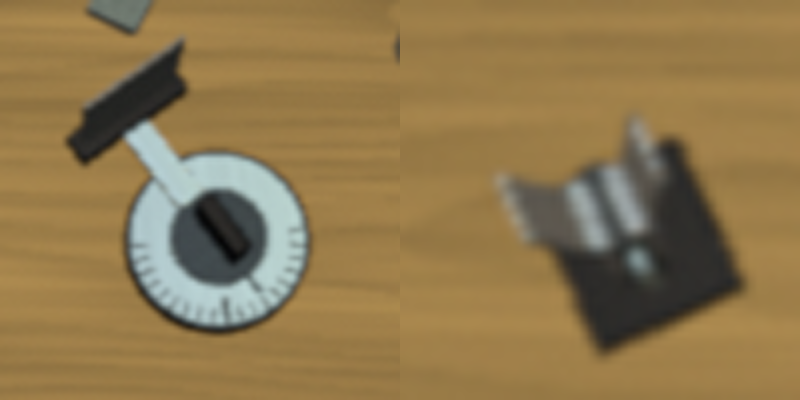

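View pics/c2.png

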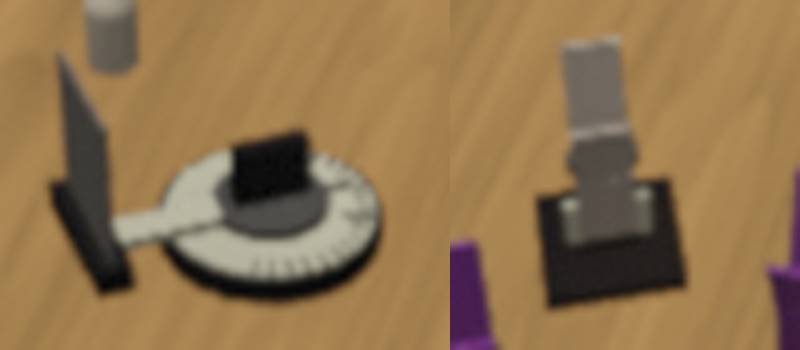

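```bash
cat > h.py <<'E'
import numpy as np,cv2
from plant import *
def ray(n,px):
    c=camera_info(n);K=c["K"];P=c["pose"]
    u,v=px; d=np.array([(u-K[0,2])/K[0,0],-(v-K[1,2])/K[1,1],-1.])
    d=P[:3,:3]@d; return P[:3,3],d/np.linalg.norm(d)
def onz(n,px,z):
    o,d=ray(n,px); return o+d*(z-o[2])/d[2]
def two(p,q):  # top px, side px
    o1,d1=ray("top",p);o2,d2=ray("side",q)
    A=np.array([d1,-d2]).T; s=np.linalg.lstsq(A,o2-o1,rcond=None)[0]
    a=o1+s[0]*d1;b=o2+s[1]*d2; return (a+b)/2,np.linalg.norm(a-b)
def proj(n,X):
    c=camera_info(n);K=c["K"];P=c["pose"]
    x=P[:3,:3].T@(np.asarray(X,float)-P[:3,3]); return np.array([K[0,0]*x[0]/-x[2]+K[0,2],K[1,1]*(-x[1])/-x[2]+K[1,2]])
def circ(pts):
    A=np.c_[2*pts,np.ones(len(pts))];s=np.linalg.lstsq(A,(pts**2).sum(1),rcond=None)[0]
    return s[:2],np.sqrt(s[2]+s[0]**2+s[1]**2)
E
python3 - <<'E'
from h import *
for n,box in(("top",(280,140,340,200)),("side",(222,155,285,192))):
    im=cv2.imread(f"pics/{n}0.png").astype(int)
    m=np.zeros(im.shape[:2],np.uint8)
    sub=im[box[1]:box[3],box[0]:box[2]]
    # white dial: bright, low saturation
    sat=sub.max(2)-sub.min(2)
    w=((sub.min(2)>130)&(sat<60)).astype(np.uint8)
    pts=np.argwhere(w)[:,::-1]+[box[0],box[1]]
    hull=cv2.convexHull(pts.astype(np.float32))[:,0]
    W=np.array([onz(n,p,20)[:2] for p in hull])
    # RANSAC-ish: drop arm
    c,r=circ(W)
    for _ in range(15):
        e=np.abs(np.hypot(*(W-c).T)-r); k=e<=max(1.5,np.percentile(e,70)); c,r=circ(W[k])
    print(n,c,r,k.sum(),len(W),"std",e[k].std())
E
```

```text
top [ 543.26886752 -140.30449589] 72.27407521071399 15 22 std 1.8639324010029261
side [ 541.69786033 -133.49645544] 70.25198532965088 11 16 std 1.0170843102555023
```

```bash
cat >> h.py <<'E'
def rect(n,im,cx,cy,z,half,s):
    # metric rectified view of plane z; up=+x, left=+y ; s px/mm
    N=int(2*half*s); v,u=np.mgrid[0:N,0:N]
    X=cx+half-v/s; Y=cy+half-u/s
    c=camera_info(n);K=c["K"];P=c["pose"]
    Q=np.stack([X,Y,np.full_like(X,z)],-1)-P[:3,3]; Q=Q@P[:3,:3]
    mx=(K[0,0]*Q[...,0]/-Q[...,2]+K[0,2]).astype(np.float32);my=(K[1,1]*-Q[...,1]/-Q[...,2]+K[1,2]).astype(np.float32)
    return cv2.remap(im,mx,my,cv2.INTER_CUBIC)
E
python3 - <<'E'
from h import *
o=[]
for n in("top","side"):
    im=cv2.imread(f"pics/{n}0.png")
    r=rect(n,im,540,-140,20,80,2.4); o.append(r)
o=np.hstack(o); 
for k in range(2):
    cv2.circle(o,(192+384*k,192),2,(0,0,255),-1);cv2.circle(o,(192+384*k,192),int(64*2.4),(0,0,255),1)
cv2.imwrite("pics/r1.png",o)
E
```

```text
(no output)
```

View pics/r1.png

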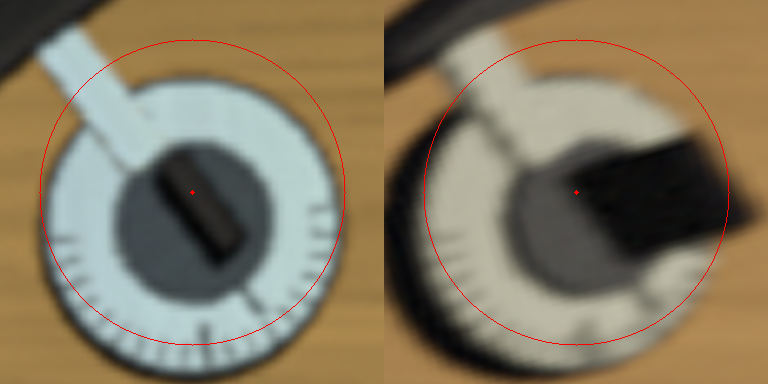

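```bash
python3 - <<'E'
from h import *
im=cv2.imread("pics/top0.png")
cx,cy=526.3,-139.7
g=cv2.cvtColor(im,cv2.COLOR_BGR2GRAY)
# refine circle: white edge radial
W=[]
for a in np.radians(np.arange(0,360,5)):
    rs=np.arange(50,70,.25)
    p=np.array([proj("top",[cx+r*np.cos(a),cy+r*np.sin(a),20]) for r in rs]).astype(np.float32)
    v=cv2.remap(g,p[:,0][None],p[:,1][None],cv2.INTER_CUBIC)[0].astype(float)
    d=np.gradient(cv2.GaussianBlur(v[None],(0,0),3)[0]); i=d.argmin()
    if 2<i<len(rs)-3: W.append([cx+rs[i]*np.cos(a),cy+rs[i]*np.sin(a)])
W=np.array(W);c,r=circ(W)
for _ in range(10):
    e=np.abs(np.hypot(*(W-c).T)-r);k=e<1.5;c,r=circ(W[k])
print("centre",c,r,k.sum(),len(W))
cx,cy=c
for name,z,r0,r1 in(("zero",20,42,52),("marks",20,53,58),("pointer",24,36,42),("pointer",26,36,42)):
    A=np.arange(150,260,.25);out=[]
    for a in np.radians(A):
        p=np.array([proj("top",[cx+q*np.cos(a),cy+q*np.sin(a),z]) for q in np.linspace(r0,r1,6)]).astype(np.float32)
        out.append(cv2.remap(g,p[:,0][None],p[:,1][None],cv2.INTER_CUBIC).mean())
    out=np.array(out);b=cv2.GaussianBlur(out[None],(0,0),4)[0]
    mins=[(A[i],round(b[i])) for i in range(1,len(A)-1) if b[i]<b[i-1] and b[i]<=b[i+1]]
    i=out.argmin();w=np.clip(np.median(out)-15-out,0,None);w[np.abs(A-A[i])>10]=0
    print(name,z,"centroid",(w*A).sum()/w.sum(),mins)
# knob top, dark bar at z 66
hsv=cv2.cvtColor(im,cv2.COLOR_BGR2HSV)
m=(g<45).astype(np.uint8);m[:, :298]=0;m[:,325:]=0;m[:158]=0;m[182:]=0
n,l,s,ce=cv2.connectedComponentsWithStats(m);k=1+s[1:,4].argmax();print(s[k])
pts=np.argwhere(l==k)[:,::-1].astype(np.float32)
P=np.array([onz("top",p,66)[:2] for p in pts]).astype(np.float32);print(cv2.minAreaRect(P))
E
```

```text
Traceback (most recent call last):
  File "h.py", line 14, in proj
    c=camera_info(n);K=c["K"];P=c["pose"]
ValueError: time passes only in moves, steps and waits
```

```bash
sed -i 's/^from plant import \*/from plant import *\nimport functools\ncamera_info=functools.lru_cache(None)(camera_info)/' h.py; cat > m.py <<'E'
from h import *
import sys
def meas(f,cx=526.3,cy=-139.7,lo=150,hi=260):
    im=cv2.imread(f)
    g=cv2.cvtColor(im,cv2.COLOR_BGR2GRAY)
    W=[]
    for a in np.radians(np.arange(0,360,5)):
        rs=np.arange(50,70,.25)
        p=np.array([proj("top",[cx+r*np.cos(a),cy+r*np.sin(a),20]) for r in rs]).astype(np.float32)
        v=cv2.remap(g,p[:,0][None],p[:,1][None],cv2.INTER_CUBIC)[0].astype(float)
        d=np.gradient(cv2.GaussianBlur(v[None],(0,0),3)[0]); i=d.argmin()
        if 2<i<len(rs)-3: W.append([cx+rs[i]*np.cos(a),cy+rs[i]*np.sin(a)])
    W=np.array(W);c,r=circ(W)
    for _ in range(10):
        e=np.abs(np.hypot(*(W-c).T)-r);k=e<1.5;c,r=circ(W[k])
    print("centre",c,r,k.sum(),len(W))
    cx,cy=c
    for name,z,r0,r1 in(("zero",20,42,52),("marks",20,53,58),("pointer",24,36,42),("pointer",26,36,42)):
        A=np.arange(lo,hi,.25);out=[]
        for a in np.radians(A):
            p=np.array([proj("top",[cx+q*np.cos(a),cy+q*np.sin(a),z]) for q in np.linspace(r0,r1,6)]).astype(np.float32)
            out.append(cv2.remap(g,p[:,0][None],p[:,1][None],cv2.INTER_CUBIC).mean())
        out=np.array(out);b=cv2.GaussianBlur(out[None],(0,0),4)[0]
        mins=[(float(A[i]),round(float(b[i]))) for i in range(1,len(A)-1) if b[i]<b[i-1] and b[i]<=b[i+1]]
        i=out.argmin();w=np.clip(np.median(out)-15-out,0,None);w[np.abs(A-A[i])>10]=0
        print(name,z,"centroid",(w*A).sum()/w.sum(),mins)
    m=(g<45).astype(np.uint8);m[:, :298]=0;m[:,325:]=0;m[:158]=0;m[182:]=0
    n,l,s,ce=cv2.connectedComponentsWithStats(m);k=1+s[1:,4].argmax();print(s[k])
    pts=np.argwhere(l==k)[:,::-1].astype(np.float32)
    P=np.array([onz("top",p,66)[:2] for p in pts]).astype(np.float32);print(cv2.minAreaRect(P))
if __name__=="__main__": meas(sys.argv[1])
E
python3 m.py pics/top0.png
```

```text
centre [ 525.38127929 -139.73631583] 60.01194325059353 68 71
zero 20 centroid 186.73236460848568 [(155.5, 185), (166.5, 186), (177.5, 184), (186.75, 132), (196.5, 184), (206.75, 192), (218.75, 156), (237.0, 189), (247.0, 190), (257.0, 192)]
marks 20 centroid 187.48543906810033 [(156.5, 159), (166.25, 163), (176.75, 163), (187.0, 137), (197.0, 155), (206.75, 170), (217.0, 156), (227.75, 160), (237.25, 161), (248.0, 159), (257.75, 161)]
pointer 24 centroid 217.98179673552664 [(154.0, 200), (168.25, 198), (186.5, 182), (218.0, 135), (233.75, 199), (254.5, 195)]
pointer 26 centroid 217.33445118018835 [(155.0, 199), (168.0, 197), (186.25, 184), (217.25, 135), (233.25, 198), (253.75, 195)]
[304 161  14  17 121]
((521.1437377929688, -138.24322509765625), (46.3939208984375, 18.922996520996094), 37.36237335205078)
```

```bash
python3 - <<'E'
from h import *
p=onz("top",(168,175),40);print(p, onz("side",(210,260),60))
o=[]
for z in(108,10):
  for n in("top","side"):
    im=cv2.imread(f"pics/{n}0.png")
    o.append(rect(n,im,p[0],p[1],z,60,3.3)[:396,:396])
cv2.imwrite("pics/r2.png",cv2.resize(np.vstack([np.hstack(o[:2]),np.hstack(o[2:])]),(600,600)))
E
```

```text
[504.38944599 241.45443398  40.        ] [518.46778505 230.30092967  60.        ]
```

View pics/r2.png

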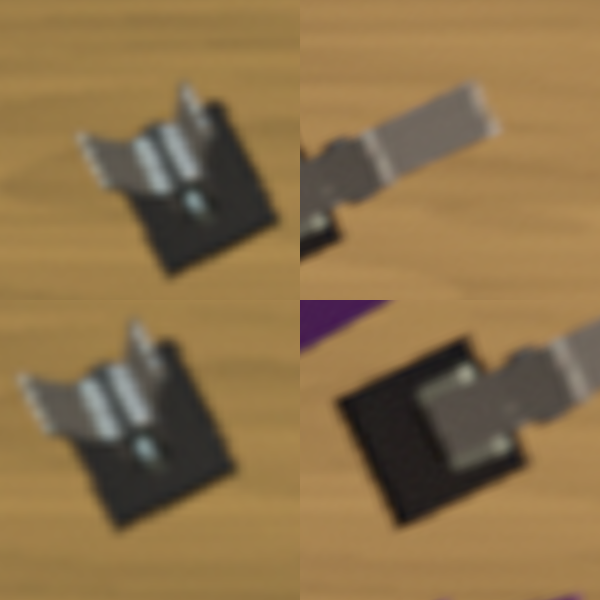

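```bash
cat > go.py <<'E'
import numpy as np,sys
from plant import sense
from scipy.spatial.transform import Rotation as R
# go.py x y zgrasp phi_deg : deltas after rotating first
x,y,z,phi=map(float,sys.argv[1:5])
s=sense();r=R.from_quat(s["tcp_rot"]).as_matrix();p=s["ee_pos"]
ph0=np.degrees(np.arctan2(r[1,0],r[0,0]))
g=p+172*r[:,2]
f=np.radians(phi);Rt=np.array([[np.cos(f),np.sin(f),0],[np.sin(f),-np.cos(f),0],[0,0,-1]])
rv=R.from_matrix(r.T@Rt).as_rotvec(degrees=True)
print("t",s["time_s"],"grasp pt",g.round(1),"phi",ph0.round(2),"w",round(s["width"],1),"f",s["ft_force"].round(1),"tq",s["wrist_torque"].round(2))
print("rotvec",rv.round(2)," then d_tool(final orient)",(Rt.T@(np.array([x,y,z+172])-(p))).round(1)," d_tool(current)",(r.T@(np.array([x,y,z+172])-p)).round(1))
print("j",s["joints"].round(2))
E
python3 go.py 525.5 -139.7 150 37.7
```

```text
t 0.1 grasp pt [ 250.8 -516.9  232. ] phi 25.88 w 91.2 f [-0.1  1.2 -0. ] tq [-0.03  0.01  0.03]
rotvec [-9.000e-02 -1.000e-02 -1.182e+01]  then d_tool(final orient) [ 448.1 -130.8   82. ]  d_tool(current) [ 411.8 -219.6   82.4]
j [-1.14  0.32  1.57 -0.    1.26 -0.02]
```

Emit:
carry_out(
  deltas=[0,0,0,0,0,-5.9,1,0,0,0,0,0,-5.9,1,44.8,-13,6,0,0,0,1,44.8,-13,6,0,0,0,1,44.8,-13,6,0,0,0,1,44.8,-13,6,0,0,0,1,44.8,-13,6,0,0,0,1,44.8,-13,6,0,0,0,1,44.8,-13,6,0,0,0,1,44.8,-13,6,0,0,0,1,44.8,-13,6,0,0,0,1,44.8,-13,6,0,0,0,1],
)

```text
time_s: 1.6
ee_pos: [526.8, -139.2, 344.2]
tcp_rot: [0.946, 0.323, -0.0, -0.0]
ft_force: [0.1, -1.2, 0.6]
width: 91.3
```

```bash
python3 go.py 525.5 -139.7 52 37.7; python3 - <<'E'
from h import *
for n in("side","top"): cv2.imwrite(f"pics/{n}1.png",get_image(n))
a=cv2.imread("pics/side1.png")[100:220,170:330];b=cv2.imread("pics/top1.png")[100:240,230:390]
cv2.imwrite("pics/c3.png",np.hstack([cv2.resize(a,(400,300)),cv2.resize(b,(400,350))[:300]]))
E
```

```text
t 1.6 grasp pt [ 526.7 -139.2  172.2] phi 37.69 w 91.3 f [ 0.1 -1.2  0.6] tq [-0.02 -0.03 -0.04]
rotvec [-0.02  0.03 -0.01]  then d_tool(final orient) [ -1.3  -0.4 120.2]  d_tool(current) [ -1.2  -0.3 120.2]
j [-0.28  0.32  1.73 -0.    1.1   0.63]
```

View pics/c3.png

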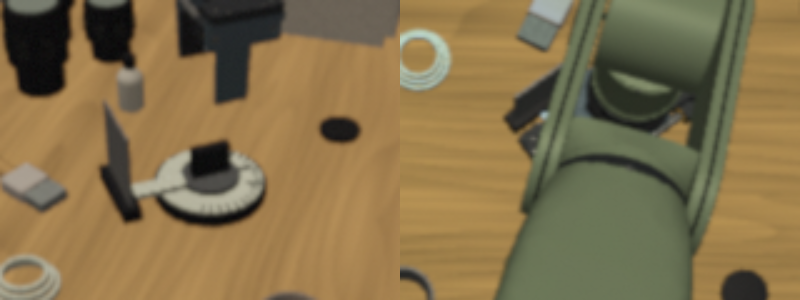

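Emit:
carry_out(
  deltas=[-1,0,30,0,0,0,1,0,0,30,0,0,0,1,0,0,30,0,0,0,1,0,0,28,0,0,0,1,0,0,0,0,0,0,1],
)

```text
time_s: 2.33
ee_pos: [524.1, -141.5, 224.9]
tcp_rot: [0.946, 0.323, -0.002, -0.001]
ft_force: [-0.8, -0.4, -0.3]
width: 91.5
```

```bash
python3 go.py 525.5 -139.7 52 37.7; python3 - <<'E'
from h import *
from scipy.spatial.transform import Rotation as R
n="side";im=get_image(n)
s=sense();r=R.from_quat(s["tcp_rot"]).as_matrix();p=s["ee_pos"]
for y in(-45.5,0,45.5):
  for x in(-16,16):
    q=proj(n,p+r@np.array([x,y,190.8])); print(x,y,q.round(1)); cv2.circle(im,tuple(np.round(q).astype(int)),0,(0,0,255),-1)
cv2.imwrite("pics/c4.png",cv2.resize(im[110:210,190:310],(720,600),interpolation=cv2.INTER_NEAREST))
E
```

```text
t 2.325 grasp pt [ 523.2 -141.2   52.9] phi 37.66 w 91.5 f [-0.8 -0.4 -0.3] tq [-0.03  0.02  0.01]
rotvec [-0.25  0.2  -0.04]  then d_tool(final orient) [ 2.2 -0.5  0.9]  d_tool(current) [ 2.2 -0.5  0.9]
j [-0.28  0.45  1.88 -0.    0.82  0.63]
-16 -45.5 [266.7 174.1]
16 -45.5 [255.8 176.8]
-16 0 [260.2 164.9]
16 0 [249.6 167.4]
-16 45.5 [254.1 156.2]
16 45.5 [243.7 158.6]
```

View pics/c4.png

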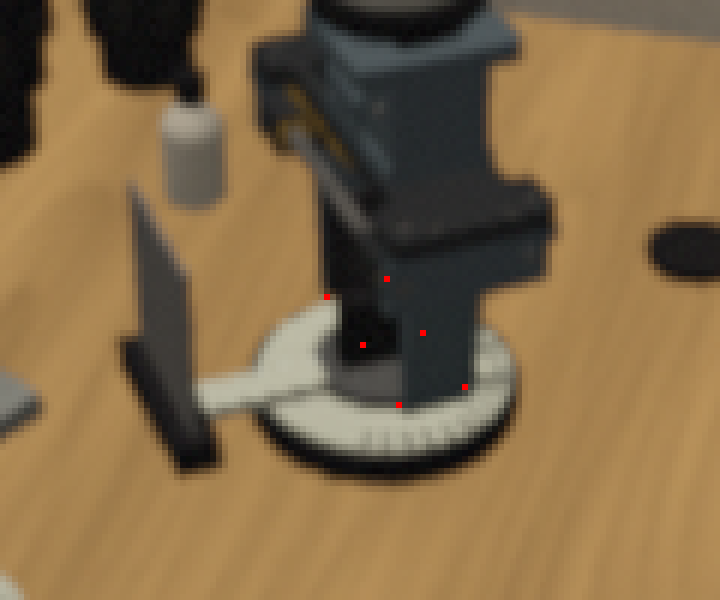

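Emit:
carry_out(
  deltas=[2,0,1,0,0,0,0.5,0,0,0,0,0,0,0.25,0,0,0,0,0,0,0.25,0,0,0,0,0,0,0.25,0,0,0,0,0,0,0.25],
)

```text
time_s: 3.0
ee_pos: [526.9, -139.9, 225.9]
tcp_rot: [0.946, 0.323, 0.0, 0.0]
ft_force: [-0.6, -0.2, -0.5]
width: 44.2
```

Emit:
carry_out(
  deltas=[0,0,0,0,0,0,0,0,0,0,0,0,0,0,0,0,0,0,0,0,0],
)

```text
time_s: 3.38
ee_pos: [527.0, -140.1, 225.7]
tcp_rot: [0.946, 0.323, 0.0, 0.0]
ft_force: [4.8, -10.0, -4.4]
width: 14.0
```

```bash
python3 go.py 525.5 -139.7 52 7
```

```text
t 3.375 grasp pt [ 527.1 -140.1   53.7] phi 37.7 w 14.0 f [  4.8 -10.   -4.4] tq [-1.64 -0.88 -0.14]
rotvec [ 4.00e-02 -2.00e-02  3.07e+01]  then d_tool(final orient) [-1.5 -0.5  1.7]  d_tool(current) [-1.  -1.2  1.7]
j [-0.28  0.45  1.87 -0.    0.82  0.63]
```

Emit:
carry_out(
  deltas=[0,1,0,0,0,0,0,0,0,0,0,0,0,0],
)

```text
time_s: 3.62
ee_pos: [527.3, -140.4, 225.7]
tcp_rot: [0.946, 0.323, -0.0, -0.001]
ft_force: [-1.6, 3.9, 1.8]
width: 13.9
```

```bash
python3 go.py 525.5 -139.7 52 7
```

```text
t 3.625 grasp pt [ 527.1 -140.3   53.7] phi 37.68 w 13.9 f [-1.6  3.9  1.8] tq [0.39 0.05 0.05]
rotvec [-6.000e-02  3.000e-02  3.068e+01]  then d_tool(final orient) [-1.7 -0.9  1.7]  d_tool(current) [-1.  -1.6  1.7]
j [-0.28  0.45  1.87  0.    0.82  0.63]
```

Emit:
carry_out(
  deltas=[0,0,0,0,0,4,0,0,0,0,0,0,5,0,0,0,0,0,0,5,0,0,0,0,0,0,5,0,0,0,0,0,0,5,0,0,0,0,0,0,4,0,0,0,0,0,0,2.7,0,0,0,0,0,0,0,0],
)

```text
time_s: 4.62
ee_pos: [527.1, -140.1, 225.7]
tcp_rot: [0.998, 0.061, -0.001, -0.001]
ft_force: [-0.7, 5.3, 2.2]
width: 13.7
```

```bash
python3 go.py 525.5 -139.7 52 7; python3 - <<'E'
from h import *
for n in("side","top"): cv2.imwrite(f"pics/{n}2.png",get_image(n))
a=cv2.imread("pics/side2.png")[120:200,200:300];b=cv2.imread("pics/top2.png")[100:220,240:390]
cv2.imwrite("pics/c5.png",np.hstack([cv2.resize(a,(400,320)),cv2.resize(b,(400,320))]))
E
```

```text
t 4.625 grasp pt [ 526.9 -139.8   53.7] phi 6.95 w 13.7 f [-0.7  5.3  2.2] tq [ 0.64  0.09 -0.09]
rotvec [-0.09  0.06 -0.05]  then d_tool(final orient) [-1.6 -0.6  1.7]  d_tool(current) [-1.6 -0.6  1.7]
j [-0.28  0.45  1.87  0.    0.82  1.17]
```

View pics/c5.png

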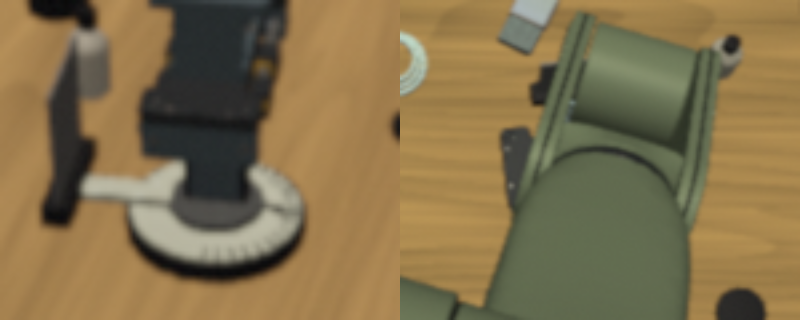

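Emit:
carry_out(
  deltas=[0,0,0,0,0,0,0.6,0,0,0,0,0,0,0.6,0,0,0,0,0,0,0.6,0,0,-30,0,0,0,0.6,0,0,-40,0,0,0,1,0,0,-40,0,0,0,1,0,0,-20,0,0,0,1],
)

```text
time_s: 5.6
ee_pos: [527.8, -140.9, 358.2]
tcp_rot: [0.998, 0.061, 0.002, 0.001]
ft_force: [0.4, 0.7, -0.4]
width: 81.0
```

```bash
python3 go.py 511 245 190 26.5
```

```text
t 5.6 grasp pt [ 528.5 -141.2  186.2] phi 6.98 w 81.0 f [ 0.4  0.7 -0.4] tq [-0.   -0.01  0.01]
rotvec [  0.14  -0.19 -19.52]  then d_tool(final orient) [ 157.2 -352.9   -3.8]  d_tool(current) [  30.3 -385.1   -4.4]
j [-0.28  0.31  1.7  -0.    1.12  1.17]
```

Emit:
carry_out(
  deltas=[0,-50,0,0,0,-4,1,0,-50,0,0,0,-5,1,0,-50,0,0,0,-5,1,0,-50,0,0,0,-5,1,0,0,0,0,0,0,1],
)

```text
time_s: 6.22
ee_pos: [479.1, 54.8, 355.8]
tcp_rot: [0.974, 0.227, -0.0, -0.0]
ft_force: [0.3, -0.8, -0.1]
width: 91.4
```

```bash
python3 go.py 511 245 190 26.5; python3 - <<'E'
from h import *
for n in("side","top"): cv2.imwrite(f"pics/{n}3.png",get_image(n))
E
python3 -c "
import m;m.meas('pics/top3.png',lo=150,hi=225)"
```

```text
t 6.225 grasp pt [479.   54.9 183.8] phi 26.24 w 91.4 f [ 0.3 -0.8 -0.1] tq [ 0.01  0.   -0.05]
rotvec [-0.02  0.02 -0.26]  then d_tool(final orient) [ 113.4 -155.9   -6.2]  d_tool(current) [ 112.7 -156.5   -6.2]
j [0.09 0.21 1.85 0.   1.08 1.2 ]
centre [ 525.42139916 -139.74161699] 60.027131240254214 71 72
zero 20 centroid 186.924784302811 [(155.5, 192), (166.5, 194), (177.5, 192), (187.0, 131), (196.0, 190), (206.5, 199), (217.25, 196)]
marks 20 centroid 187.5562979189485 [(156.75, 165), (166.25, 169), (176.75, 170), (187.0, 143), (197.0, 161), (206.75, 177), (217.0, 163)]
pointer 24 centroid 186.90582407213253 [(153.75, 208), (167.75, 205), (187.0, 139)]
pointer 26 centroid 186.5584913701257 [(154.25, 207), (157.75, 207), (167.75, 204), (186.5, 139)]
[307 161   7  18  97]
((520.048583984375, -138.13558959960938), (46.10102844238281, 15.851367950439453), 0.9869999289512634)
```

View pics/top3.png

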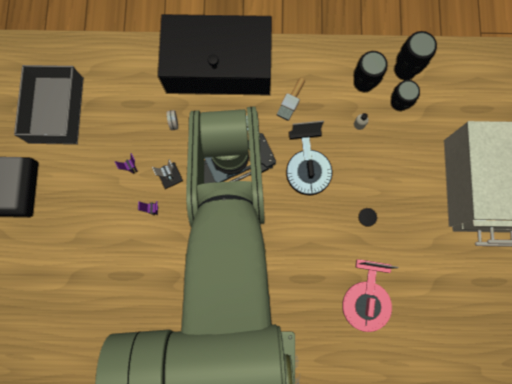

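View pics/side3.png

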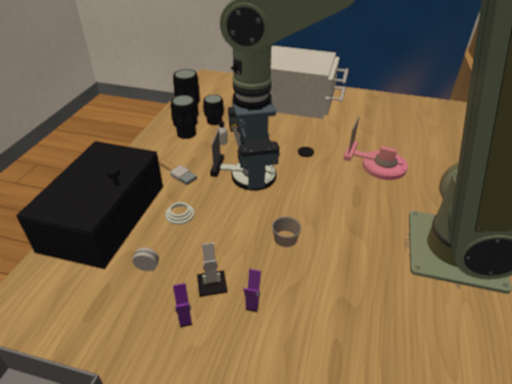

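Emit:
carry_out(
  deltas=[28.3,-39,0,0,0,0,1,28.3,-39,0,0,0,-0.3,1,28.3,-39,0,0,0,0,1,28.3,-39,0,0,0,0,1,0,0,0,0,0,0,1],
)

```text
time_s: 6.95
ee_pos: [514.5, 244.0, 355.3]
tcp_rot: [0.974, 0.228, 0.0, -0.0]
ft_force: [-1.3, -0.0, 1.3]
width: 91.6
```

```bash
python3 go.py 511.5 245 93 26.5; python3 - <<'E'
from h import *
from scipy.spatial.transform import Rotation as R
s=sense();r=R.from_quat(s["tcp_rot"]).as_matrix();p=s["ee_pos"]
o=[]
for n in("side","top"):
    im=get_image(n);cv2.imwrite(f"pics/{n}4.png",im)
    for y in(-45.5,45.5):
      for x in(-16,16):
        q=proj(n,p+r@np.array([x,y,190.8])); print(n,x,y,q.round(1)); cv2.circle(im,tuple(np.round(q).astype(int)),0,(0,0,255),-1)
    q=q.astype(int)
    b=im[190:310,150:270] if n=="side" else im[120:220,110:210]
    o.append(cv2.resize(b,(400,400),interpolation=cv2.INTER_NEAREST))
cv2.imwrite("pics/c6.png",np.hstack(o))
E
```

```text
t 6.95 grasp pt [514.7 244.1 183.3] phi 26.36 w 91.6 f [-1.3 -0.   1.3] tq [-0.07 -0.01 -0.01]
rotvec [ 0.01 -0.05 -0.14]  then d_tool(final orient) [-2.3 -2.2 90.3]  d_tool(current) [-2.4 -2.2 90.3]
j [ 0.42  0.35  1.66 -0.    1.14  1.53]
side -16 -45.5 [217.2 245.8]
side 16 -45.5 [199.4 248.3]
side -16 45.5 [211.7 211.9]
side 16 45.5 [195.3 214. ]
top -16 -45.5 [142.7 173.2]
top 16 -45.5 [137.6 161.6]
top -16 45.5 [177.1 157.6]
top 16 45.5 [171.9 146.2]
```

View pics/c6.png

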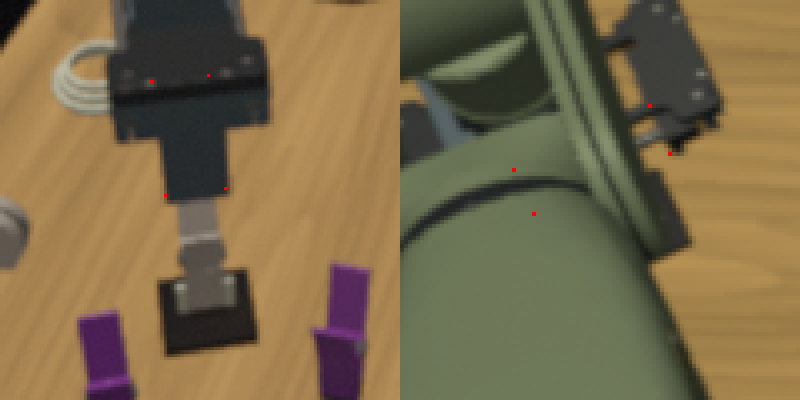

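```bash
python3 - <<'E'
from h import *
o=[]
for n,c in(("side",(195,268,233,300)),("top",(155,160,190,192))):
    im=cv2.imread(f"pics/{n}0.png"); S=8
    sub=cv2.resize(im[c[1]:c[3],c[0]:c[2]],None,fx=S,fy=S,interpolation=cv2.INTER_CUBIC)
    g=sub.max(2); m=(g<85).astype(np.uint8)
    k,l,s,_=cv2.connectedComponentsWithStats(m);j=1+s[1:,4].argmax()
    pts=np.argwhere(l==j)[:,::-1]
    h=cv2.convexHull(pts.astype(np.float32))[:,0]
    uv=(h+.5)/S-.5+[c[0],c[1]]
    z=10
    W=np.array([onz(n,p,z)[:2] for p in uv]).astype(np.float32)
    print(n,cv2.minAreaRect(W)); print(cv2.boxPoints(cv2.minAreaRect(W)).round(1).tolist())
    eps=cv2.approxPolyDP(W[:,None],5,True)[:,0];print(eps.round(1).tolist())
E
```

```text
side ((511.5689697265625, 248.80226135253906), (57.26811981201172, 57.99079895019531), 26.48244857788086)
[[473.0, 262.0], [498.8999938964844, 210.10000610351562], [550.0999755859375, 235.60000610351562], [524.2999877929688, 287.5]]
[[474.6000061035156, 261.8999938964844], [524.2999877929688, 286.20001220703125], [548.4000244140625, 235.8000030517578], [499.0, 212.10000610351562]]
top ((510.2992858886719, 243.5924530029297), (58.90276336669922, 54.921268463134766), 27.60476303100586)
[[471.5, 254.3000030517578], [496.8999938964844, 205.60000610351562], [549.0999755859375, 232.89999389648438], [523.7000122070312, 281.6000061035156]]
[[496.70001220703125, 208.10000610351562], [473.8999938964844, 254.0], [511.79998779296875, 275.0], [547.5999755859375, 234.10000610351562]]
```

Emit:
carry_out(
  deltas=[-1.8,-3.6,25,0,0,0,1,0,0,25,0,0,0,1,0,0,20,0,0,0,1,0,0,18,0,0,0,0.6,0,0,0,0,0,0,0.6,0,0,0,0,0,0,0.6],
)

```text
time_s: 7.8
ee_pos: [510.4, 244.1, 268.5]
tcp_rot: [0.974, 0.227, 0.001, 0.0]
ft_force: [-0.2, 0.5, 0.4]
width: 63.8
```

```bash
python3 go.py 511.5 246.5 93 26.5; python3 - <<'E'
from h import *
n="side";im=get_image(n);cv2.imwrite(f"pics/{n}5.png",im)
cv2.imwrite("pics/c7.png",cv2.resize(im[210:310,160:260],(600,600),interpolation=cv2.INTER_CUBIC))
E
```

```text
t 7.8 grasp pt [510.6 244.1  96.5] phi 26.2 w 63.8 f [-0.2  0.5  0.4] tq [ 0.03 -0.01  0.04]
rotvec [ 0.02 -0.06 -0.3 ]  then d_tool(final orient) [ 2.  -1.7  3.5]  d_tool(current) [ 2.  -1.7  3.5]
j [ 0.43  0.42  1.78 -0.    0.94  1.54]
```

View pics/c7.png

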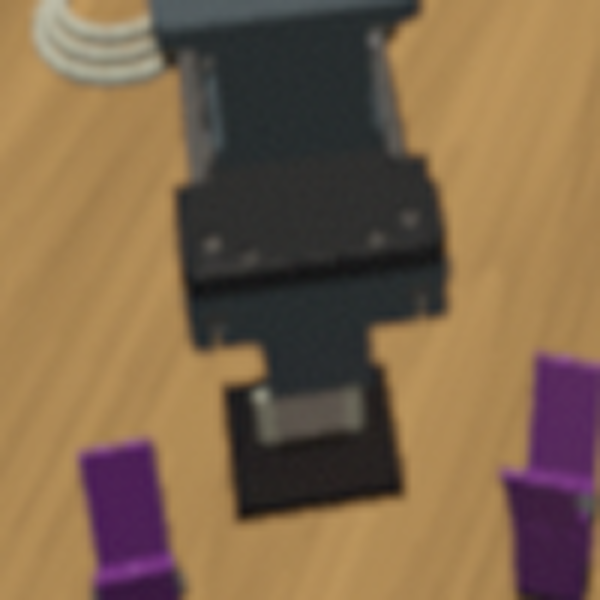

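Emit:
carry_out(
  deltas=[2,-1.5,3,0,0,0,0.6,0,0,0,0,0,0,0.52,0,0,0,0,0,0,0.5,0,0,0,0,0,0,0.5],
)

```text
time_s: 8.35
ee_pos: [511.3, 247.4, 265.4]
tcp_rot: [0.974, 0.228, 0.001, 0.0]
ft_force: [1.0, -0.5, 4.2]
width: 45.4
```

Emit:
carry_out(
  deltas=[0,0,0,0,0,0,0.45,0,0,0,0,0,0,0.45],
)

```text
time_s: 8.6
ee_pos: [511.3, 247.6, 265.7]
tcp_rot: [0.974, 0.227, 0.001, -0.0]
ft_force: [-1.3, -0.6, 7.5]
width: 41.4
```

```bash
python3 go.py 511.5 246.5 93 26.5
```

```text
t 8.6 grasp pt [511.5 247.8  93.7] phi 26.28 w 41.4 f [-1.3 -0.6  7.5] tq [-0.   -0.01  0.04]
rotvec [-0.02 -0.11 -0.22]  then d_tool(final orient) [-0.3  1.1  0.7]  d_tool(current) [-0.3  1.1  0.7]
j [0.43 0.43 1.78 0.   0.93 1.54]
```

Emit:
carry_out(
  deltas=[0,0,0,0,0,0,0.4,0,0,0,0,0,0,0.35,0,0,0,0,0,0,0.35],
)

```text
time_s: 8.98
ee_pos: [511.6, 247.5, 266.3]
tcp_rot: [0.974, 0.228, 0.002, 0.0]
ft_force: [0.3, -1.4, 9.1]
width: 32.2
```

```bash
python3 go.py 511.5 246.5 93 26.5; python3 - <<'E'
from h import *
n="side";im=get_image(n);cv2.imwrite(f"pics/{n}6.png",im)
cv2.imwrite("pics/c8.png",cv2.resize(im[210:310,160:260],(600,600),interpolation=cv2.INTER_CUBIC))
E
```

```text
t 8.975 grasp pt [512.1 247.6  94.3] phi 26.31 w 32.2 f [ 0.3 -1.4  9.1] tq [-0.45 -0.06  0.02]
rotvec [ 0.05 -0.18 -0.19]  then d_tool(final orient) [-0.5  0.8  1.3]  d_tool(current) [-0.5  0.8  1.3]
j [ 0.43  0.43  1.77 -0.    0.93  1.54]
```

View pics/c8.png

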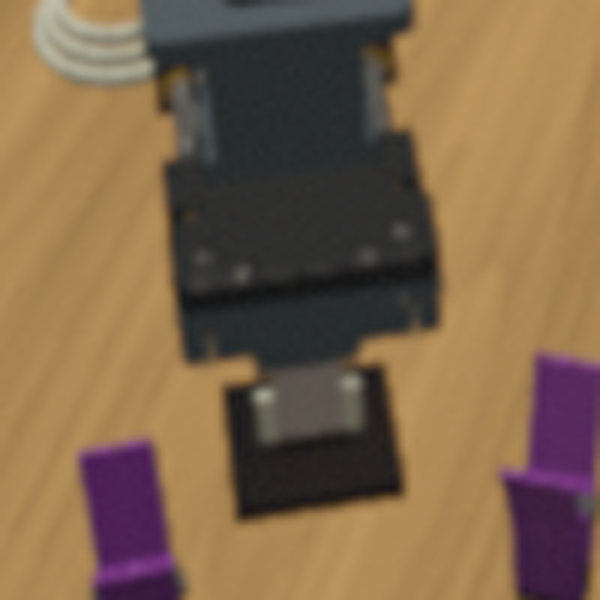

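Emit:
carry_out(
  deltas=[0,0,0,0,0,0,0.28,0,0,0,0,0,0,0.22,0,0,0,0,0,0,0.1,0,0,0,0,0,0,0,0,0,0,0,0,0,0],
)

```text
time_s: 9.65
ee_pos: [512.3, 246.5, 267.1]
tcp_rot: [0.974, 0.228, 0.003, 0.001]
ft_force: [2.2, -6.5, 13.5]
width: 25.2
```

```bash
python3 go.py 511.5 246.5 93 26.5; python3 - <<'E'
from h import *
n="side";im=get_image(n);cv2.imwrite(f"pics/{n}7.png",im)
cv2.imwrite("pics/c9.png",cv2.resize(im[210:310,160:260],(600,600),interpolation=cv2.INTER_CUBIC))
E
```

```text
t 9.65 grasp pt [513.3 246.3  95.1] phi 26.37 w 25.2 f [ 2.2 -6.5 13.5] tq [-1.51 -0.48  0.02]
rotvec [ 0.23 -0.26 -0.13]  then d_tool(final orient) [-0.7 -0.3  2.1]  d_tool(current) [-0.7 -0.3  2.1]
j [ 0.43  0.43  1.77 -0.    0.93  1.54]
```

View pics/c9.png

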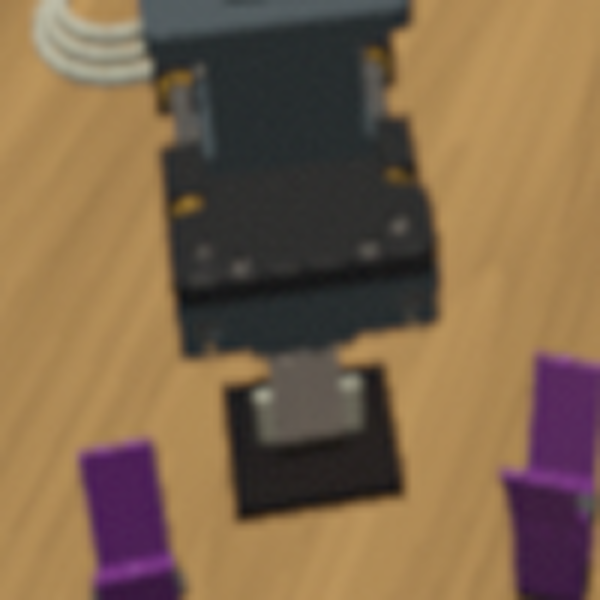

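Emit:
carry_out(
  deltas=[0,0,-1,0,0,0,0,0,0,-1,0,0,0,0,0,0,0,0,0,0,0],
)

```text
time_s: 10.07
ee_pos: [511.3, 247.4, 267.0]
tcp_rot: [0.974, 0.227, 0.001, 0.0]
ft_force: [0.2, -1.0, 4.7]
width: 21.2
```

```bash
python3 go.py 511.5 246.5 93 26.5; python3 - <<'E'
from h import *
n="side";im=get_image(n);cv2.imwrite(f"pics/{n}8.png",im)
cv2.imwrite("pics/c10.png",cv2.resize(im[210:310,160:260],(600,600),interpolation=cv2.INTER_CUBIC))
E
```

```text
t 10.075 grasp pt [511.5 247.4  95. ] phi 26.3 w 21.2 f [ 0.2 -1.   4.7] tq [-0.33 -0.38 -0.  ]
rotvec [ 0.02 -0.07 -0.2 ]  then d_tool(final orient) [-0.2  0.9  2. ]  d_tool(current) [-0.2  0.9  2. ]
j [ 0.43  0.43  1.77 -0.    0.94  1.54]
```

View pics/c10.png

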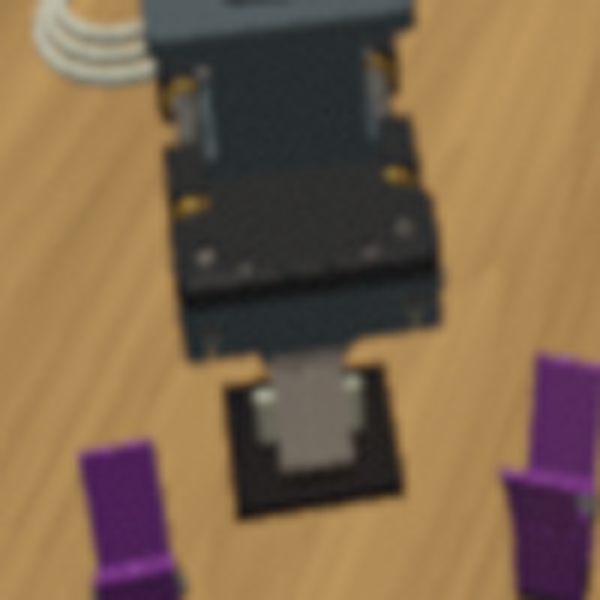

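Emit:
carry_out(
  deltas=[0,0,-5,0,0,0,0,0,0,-10,0,0,0,0,0,0,-15,0,0,0,0,0,0,-20,0,0,0,0,0,0,-25,0,0,0,0,0,0,-25,0,0,0,0,0,0,-25,0,0,0,0,0,0,-25,0,0,0,0,0,0,-15,0,0,0,0,0,0,0,0,0,0,0,0,0,0,0,0,0,0],
)

```text
time_s: 11.5
ee_pos: [510.8, 247.2, 430.8]
tcp_rot: [0.974, 0.227, -0.001, 0.0]
ft_force: [-0.2, -0.0, -0.7]
width: 21.6
```

```bash
python3 go.py 631.7 -126.7 260 97; python3 - <<'E'
from h import *
n="side";im=get_image(n);cv2.imwrite(f"pics/{n}9.png",im)
cv2.imwrite("pics/c11.png",cv2.resize(im[130:310,130:310],(600,600),interpolation=cv2.INTER_CUBIC))
E
```

```text
t 11.5 grasp pt [510.5 247.1 258.8] phi 26.29 w 21.6 f [-0.2 -0.  -0.7] tq [-0.07 -0.03 -0.03]
rotvec [-7.000e-02  9.000e-02 -7.071e+01]  then d_tool(final orient) [-385.9   74.4   -1.2]  d_tool(current) [-57.2 388.8  -1.1]
j [ 0.43  0.29  1.54 -0.    1.31  1.54]
```

View pics/c11.png

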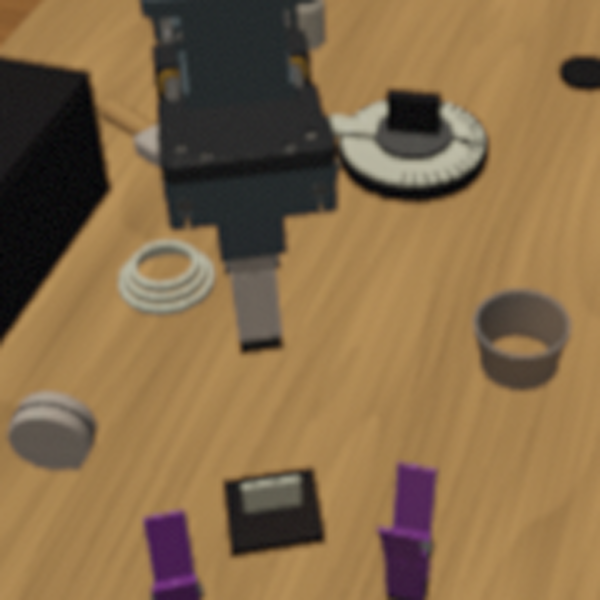

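Emit:
carry_out(
  deltas=[0,0,0,0,0,-3,0,0,0,0,0,0,-6,0,0,0,0,0,0,-8,0,0,0,0,0,0,-8,0,0,0,0,0,0,-8,0,0,0,0,0,0,-8,0,0,0,0,0,0,-8,0,0,0,0,0,0,-8,0,0,0,0,0,0,-7,0,0,0,0,0,0,-5,0,0,0,0,0,0,-1.7,0,0,0,0,0,0,0,0],
)

```text
time_s: 13.05
ee_pos: [511.0, 247.3, 431.1]
tcp_rot: [0.663, 0.749, -0.001, -0.0]
ft_force: [0.5, 0.5, -0.8]
width: 21.6
```

```bash
python3 go.py 631.7 -126.7 260 97
```

```text
t 13.05 grasp pt [510.9 247.2 259.1] phi 96.94 w 21.6 f [ 0.5  0.5 -0.8] tq [-0.03 -0.13  0.04]
rotvec [-0.06  0.02 -0.06]  then d_tool(final orient) [-385.9   74.2   -0.9]  d_tool(current) [-385.8   74.6   -0.8]
j [ 0.43  0.29  1.54 -0.    1.31  0.31]
```

Emit:
carry_out(
  deltas=[-10,2,0,0,0,0,0,-25,5,0,0,0,0,0,-35,7,0,0,0,0,0,-40,8,0,0,0,0,0,-40,8,0,0,0,0,0,-40,8,0,0,0,0,0,-40,8,0,0,0,0,0,-40,8,0,0,0,0,0,-35,7,0,0,0,0,0,-20,3,0,0,0,0,0,-5,0,0,0,0,0,0,0,0,0,0,0,0,0],
)

```text
time_s: 14.55
ee_pos: [614.5, -72.1, 431.7]
tcp_rot: [0.663, 0.749, 0.0, -0.0]
ft_force: [-0.8, -0.5, -0.2]
width: 21.6
```

```bash
python3 go.py 631.7 -126.7 260 97;  python3 - <<'E'
from h import *
for n in("side","top"): cv2.imwrite(f"pics/{n}10.png",get_image(n))
a=cv2.imread("pics/side10.png")[80:200,160:310];b=cv2.imread("pics/top10.png")[60:220,230:390]
cv2.imwrite("pics/c12.png",np.hstack([cv2.resize(a,(450,360),interpolation=cv2.INTER_CUBIC),cv2.resize(b,(350,350))[:360] if 0 else cv2.resize(b,(350,360))]))
E
```

```text
t 14.55 grasp pt [614.4 -72.  259.7] phi 96.99 w 21.6 f [-0.8 -0.5 -0.2] tq [ 0.01 -0.08  0.02]
rotvec [-0.01 -0.03 -0.01]  then d_tool(final orient) [-56.3  10.4  -0.3]  d_tool(current) [-56.3  10.4  -0.3]
j [-0.14  0.38  1.41  0.    1.35 -0.26]
```

View pics/c12.png

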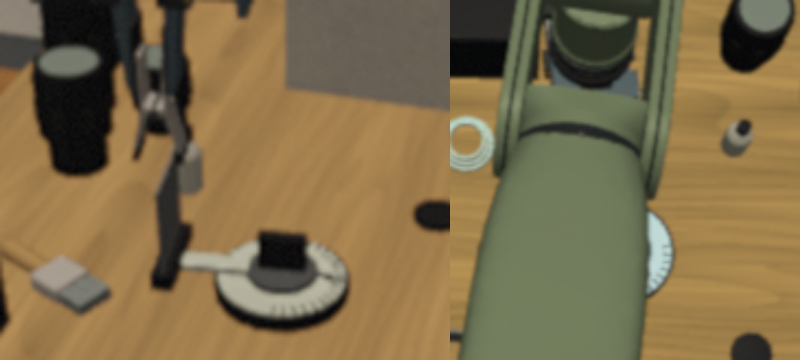

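```bash
python3 - <<'E'
from h import *
im=cv2.imread("pics/top3.png");print(proj("top",(631.7,-126.7,125)),proj("side",(631.7,-126.7,125)))
a=rect("top",im,631.7,-126.7,125,60,5)
s=cv2.imread("pics/side10.png")
cv2.imwrite("pics/c13.png",np.hstack([cv2.resize(a,(400,400)),cv2.resize(s[125:185,190:250],(400,400),interpolation=cv2.INTER_CUBIC)]))
E
```

```text
[307.79619057 121.65879089] [215.03053198 135.74569775]
```

View pics/c13.png

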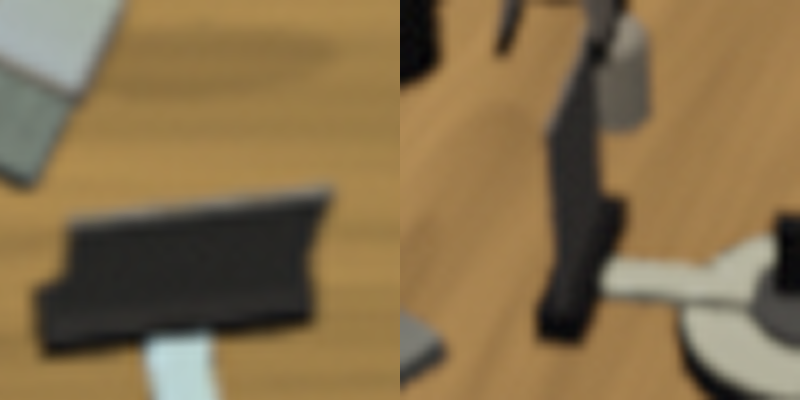

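Emit:
carry_out(
  deltas=[-12,2.5,0,0,0,0,0,-20,4,0,0,0,0,0,-17,3.5,0,0,0,0,0,-7,0,0,0,0,0,0,0,0,0,0,0,0,0,0,0,0,0,0,0,0],
)

```text
time_s: 15.4
ee_pos: [631.3, -126.7, 431.7]
tcp_rot: [0.663, 0.749, 0.0, -0.0]
ft_force: [-0.4, 0.7, -0.1]
width: 21.2
```

```bash
python3 go.py 631.5 -126.5 185 97;  python3 - <<'E'
from h import *
n="side"; im=get_image(n);cv2.imwrite("pics/side11.png",im)
print("near card corner pred",proj(n,(626.7,-86.8,125)))
s=sense();g=s["ee_pos"]
# tips predicted: tool-grasp -82, +-16 along heading 7
for k in(-16,0,16):
    print(k,proj(n,(g[0]+k*.993,g[1]+k*.122,g[2]-172-82)).round(1))
cv2.imwrite("pics/c14.png",cv2.resize(im[90:190,170:270],(600,600),interpolation=cv2.INTER_CUBIC))
E
```

```text
t 15.4 grasp pt [ 631.3 -126.6  259.7] phi 96.99 w 21.2 f [-0.4  0.7 -0.1] tq [-0.03 -0.11 -0.05]
rotvec [-0.01 -0.02 -0.01]  then d_tool(final orient) [ 0.1  0.2 74.7]  d_tool(current) [ 0.1  0.2 74.7]
j [-0.22  0.42  1.35  0.    1.38 -0.34]
near card corner pred [211.64000083 143.98060182]
-16 [220.1 118.9]
0 [214.  118.4]
16 [208.  117.9]
```

View pics/c14.png

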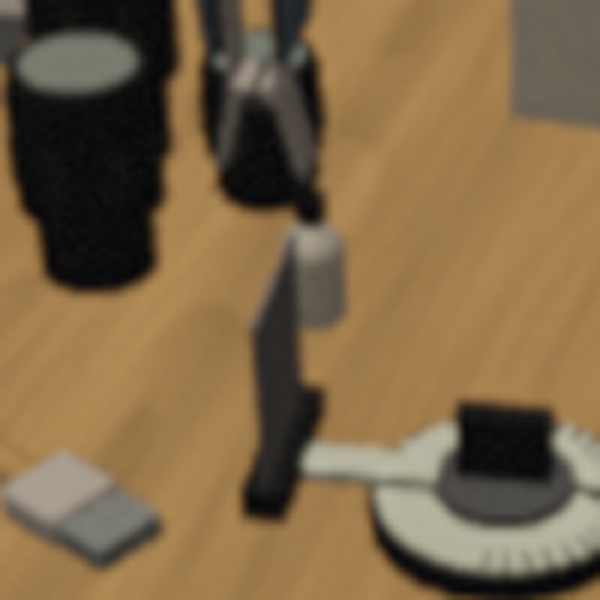

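Emit:
carry_out(
  deltas=[0,-1.5,10,0,0,0,0,0,0,15,0,0,0,0,0,0,15,0,0,0,0,0,0,10,0,0,0,0,0,0,0,0,0,0,0,0,0,0,0,0,0,0],
)

```text
time_s: 16.2
ee_pos: [630.1, -127.1, 382.1]
tcp_rot: [0.663, 0.749, 0.0, 0.0]
ft_force: [0.1, 0.4, -0.7]
width: 21.2
```

```bash
python3 go.py 630 -126.5 185 97;  python3 - <<'E'
from h import *
n="side"; im=get_image(n);cv2.imwrite("pics/side12.png",im)
s=sense();g=s["ee_pos"]
for k in(-16,0,16):
    print(k,proj(n,(g[0]+k*.993,g[1]+k*.122,g[2]-172-82)).round(1))
cv2.imwrite("pics/c15.png",cv2.resize(im[90:170,180:260],(600,600),interpolation=cv2.INTER_CUBIC))
E
```

```text
t 16.2 grasp pt [ 630.3 -127.1  210.1] phi 96.99 w 21.2 f [ 0.1  0.4 -0.7] tq [-0.03 -0.04 -0.  ]
rotvec [ 0.05  0.02 -0.01]  then d_tool(final orient) [ 0.6 -0.1 25.1]  d_tool(current) [ 0.6 -0.1 25.1]
j [-0.22  0.44  1.43 -0.    1.27 -0.34]
-16 [221.5 135.2]
0 [215.6 134.7]
16 [209.7 134.2]
```

View pics/c15.png

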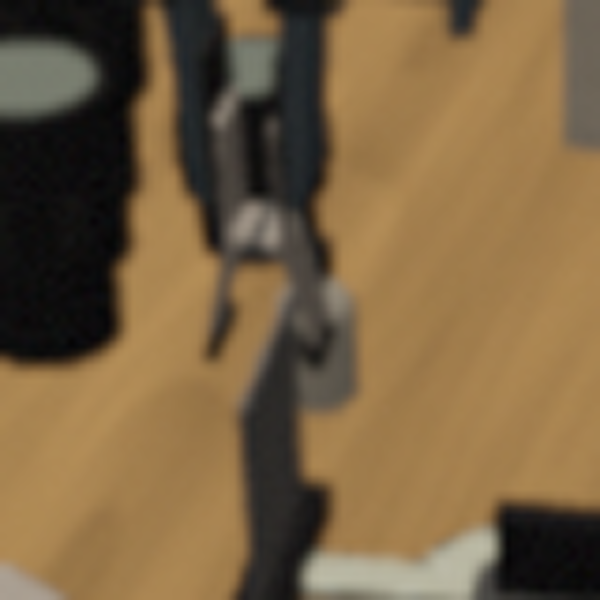

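Emit:
carry_out(
  deltas=[0,-1.5,4,0,0,0,0,0,0,6,0,0,0,0,0,0,6,0,0,0,0,0,0,4,0,0,0,0,0,0,2,0,0,0,0,0,0,0,0,0,0,0,0,0,0,0,0,0,0],
)

```text
time_s: 17.12
ee_pos: [628.5, -127.2, 360.0]
tcp_rot: [0.663, 0.749, 0.0, 0.0]
ft_force: [-0.7, -0.1, -0.1]
width: 21.5
```

```bash
python3 go.py 630 -126.5 185 97;  python3 - <<'E'
from h import *
n="side"; im=get_image(n);cv2.imwrite("pics/side13.png",im)
t=get_image("top");cv2.imwrite("pics/top13.png",t)
cv2.imwrite("pics/c16.png",cv2.resize(im[90:170,180:260],(600,600),interpolation=cv2.INTER_CUBIC))
E
```

```text
t 17.125 grasp pt [ 628.6 -127.2  188. ] phi 96.98 w 21.5 f [-0.7 -0.1 -0.1] tq [-0.01 -0.12  0.04]
rotvec [ 0.03  0.01 -0.02]  then d_tool(final orient) [0.5 1.5 3. ]  d_tool(current) [0.5 1.5 3. ]
j [-0.22  0.45  1.47 -0.    1.22 -0.34]
```

View pics/c16.png

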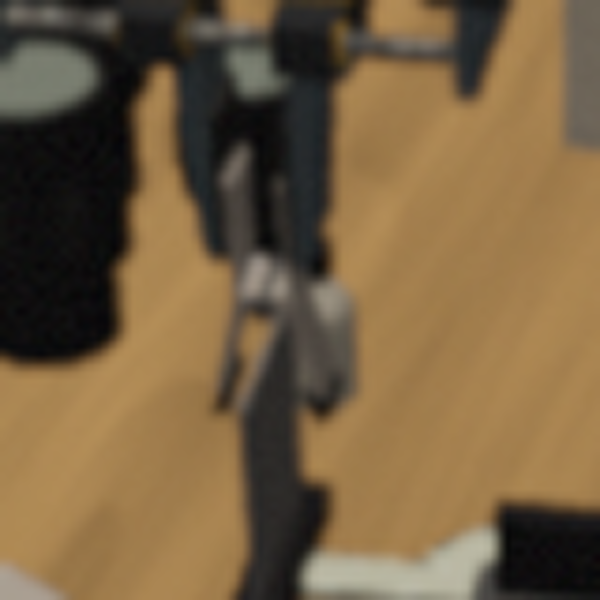

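View pics/top13.png

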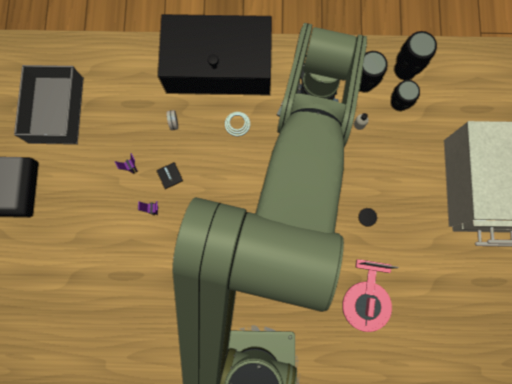

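```bash
python3 - <<'E'
from plant import *
s=sense();print(s["width"],s["ft_force"].round(2),abs(s["qd"]).max());print(hand_in())
E
```

```text
21.882568331307464 [ 0.13  0.61 -0.01] 0.0019674693965037546
the job is handed in; nothing more can be done
None
```

I turned the knob to the zero mark, then lifted the clip off its block, squeezed open. I handed in with the gripper holding it open over the card, at about 17 s of the 48 s allowed. No verdict was reported.

**Last checks**
- **Knob:** it started about 31° (0.54 rad) off zero. In the top picture after turning, the pointer stood within about 0.5° of the long mark. Nothing came near the head after that, except the clip over the card.
- **Clip opening:** the fingers read 21–22 mm, so the clip is squeezed to its stop.
- **Clip position:** the side view shows one jaw on each side of the card. The tips are about 20–25 mm below its top edge, roughly centred and square. The wrist force was under 1 N, so nothing seems to touch the card.
- **Other things on the shelf:** everything visible in the last top picture stood where it had been. The hood and the brush were hidden under the arm there, so I did not recheck them.

**Disagreements**
- The two cameras differed by about 5 mm on where the clip stood. I used a spot between them and checked it by closing the fingers, which met the tails with almost no sideways force.
- The top camera read the holder about 2 mm short in x compared with the knob grip. The room in the jaws covers that.

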